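# Release three blanks through the rocker gate of a lathe feed chute

### The job

Three brass blanks are queued behind the yellow gate of the feed chute. Press the red pad of the rocking lever all the way down with the fingertips, so that the gate lifts, and keep it down until all three blanks have rolled through to the end stop; then let the lever come back up, so that the gate drops shut behind them. Let the blanks roll by themselves: do not touch or lift them, and leave the other things on the bench where they are.

Things in the scene. Friction and masses are not known exactly. Their poses are not given: they have to be found in the camera images.
- feeder: Gravity feed chute: green sheet-metal channel on a 172 x 300 mm aluminium base plate, bolted to the bench. Origin on the bench surface, z up. In its frame the channel runs along y, centre line at x = +45 mm, inner width 53 mm, and slopes down 8 degrees towards -y, the way the blanks roll. Highest part: the walls of the upper end, 92 mm above the bench, at y = +149 mm.
- end_stop (a point): Middle of the closed lower end of the channel, against which the blanks come to rest; on the channel floor (40 mm above the bench), feeder y = -109 mm.
- lever_pivot (a point): Middle of the lever's pivot pin, at feeder x = -30 mm, y = -4 mm, 85 mm above the bench. The lever lies across the channel (parallel to feeder x): the gate blade hangs from it 75 mm to the +x side, the red pad is on its other end, 90 mm to the -x side, past the base plate's edge, over the open bench.
- rocker (a joint): Angle of the rocking lever (rad): 0 = pad up and gate shut (where its spring returns it), 0.36 = pad fully down against its stop and gate fully lifted. The blanks can pass from about 0.27 on. The pad needs about 2 N to start moving and about 4 N fully down.
- press_pad (a point): Red ribbed thumb pad on the outer end of the lever, 50 x 44 mm (x, y), 8 mm thick. Origin at the centre of its top face, 95 mm above the bench when up, 63 mm when fully down (32 mm of travel, turning about the pivot; sideways it shifts only 2 mm, towards the pivot). Its z axis is the top face's normal: 8 degrees off vertical when up, about 22 when down. Free space beneath.
- gate_foot (a point): Fixed point in the middle of the channel (feeder x = +45 mm, y = 0), where the foot of the yellow gate blade stands when shut: 61 mm above the bench, 6 mm above the channel floor. The blade is 32 mm wide and lifts about 25 mm.
- blank1: Brass blank, plain solid cylinder of 22 mm diameter, 50 mm long, about 160 g, lying across the channel; first in the queue, resting against the gate. Origin at its centre, x along its axis (the body turns as it rolls).
- blank2: The same kind of brass blank, second in the queue.
- blank3: The same kind of brass blank, third in the queue. When all have run down, its centre lies about 56 mm past the gate (feeder y about -56 mm).
- chuck_key: Bystander: dark steel T-handled lathe chuck key, lying, about 100 x 105 mm and 20 mm high, near the feeder. Origin at the middle of its underside.
- sleeve: Bystander: steel stepped sleeve standing upright near the feeder, 38 mm diameter, 50 mm high. Origin at the centre of its underside.
- bearing: Bystander: steel bearing ring lying flat near the feeder, 52 mm outer diameter, 15 mm high. Origin at the centre of its underside.
- caliper: Bystander: digital caliper lying on the right of the bench, about 200 mm long, 11 mm high. Origin on its underside.
- oiler: Bystander: oil bottle with a red spout on the left of the bench, 64 mm diameter, 174 mm high. Origin at the centre of its underside.
- chip_brush: Bystander: hand brush lying on the left of the bench. Origin on its underside.

How it is judged:
By the outcome, as a careful person would: the job done as asked, in the order asked, and still so for the second after the job is handed in, with the robot touching nothing.
It also fails if it takes over 35 s, if anything falls off the work surface, if the arm or the gripper's body presses on something with over 40 N, if the wrist force passes 120 N, or if a joint passes its speed limit or range.

### The arm

A 6-joint arm with a two-finger parallel gripper is mounted at the origin on the work surface. World frame = base frame: x ahead of the robot, y to its left, z up, the work surface at z = 0. Lengths are in m, angles in degrees, forces in N, time in s.
With the tool pointing down it reaches from about 0.3 to 0.75 m from the base axis. Payload 8.5 kg.
Tool frame: the origin (TCP) lies between the finger pads; the fingertips stand 17 mm ahead of it and the grasp point (between the pads) lies 2 mm behind it; z points along the fingers, y is the direction in which the jaws open and shut (so a half turn about z gives the same grasp; the last joint's range is limited). The gripper opens to 85 mm and grips with 20 to 120 N. Pads are 22 mm wide; open, the fingers measure 114 mm over their backs; the gripper's body (76 mm by 85 mm) begins 54 mm behind the grasp point. The pads swing forward as they close: fully open they stand 13 mm farther back than shut.
Start: joints at [-89.513, 21.807, 74.336, -0, 83.858, -12.336], TCP at [0.122, -0.536, 0.248] pointing down, gripper open.
Joint ranges: [-178.18, 178.18], [-50.72, 133.34], [12.68, 142.11], [-81.47, 261.47], [9.98, 163.14], [-165.26, 165.26]. Speed limits (degrees/s): [136.94, 136.94, 180, 180, 180, 180].

### API

Orientations are given as a 3x3 rotation matrix whose columns are the frame's x, y, z axes.
In Python, from rig import readout, eyes, env gives the robot as it stands.
- The arm moves only by the tool arm_command, never from a script. Its argument "rows" is text: rows parted by semicolons, each of 7 numbers parted by spaces: the closure, from 0 (fully open) to 1 (shut), then the shift along the tool's x, y, z in mm, then the turn, a rotation vector about the tool's x, y, z in degrees. In form: grip dx dy dz rx ry rz; .... A call has 1 to 5 rows; each row shifts and turns the commanded pose from where the row before left it, along the tool's axes as they then stand; what a row does not reach is not made up. A row lasts 1/12 s, in which the tool goes at most 41.7 mm and 7.16 degrees, less where a joint would pass 70% of its speed; a pose out of reach is approached as far as the arm can. A call with a gripper value outside its range is refused whole. The fingers move at their own pace and stop on an object; "squeeze" is the grip in N (left out, the last holds). Time passes only in rows, so rows that do not move let the fingers close. It gives the time, the measured TCP pose, the force and the opening at its end, in the units of the state.
- readout.observe(): the state, without advancing time (a new reading comes with each control period).
- eyes.get_image(name): name is "scene" or "top"; returns the picture (480x640x3 uint8, red, green, blue); there is no depth.
- eyes.camera_model(name): a dict with "mtx" (3x3 intrinsics, pixels), "view" (4x4, takes a point from world to camera coordinates). Camera axes: x right, y up, looking along -z (the intrinsics and any distortion apply to the point x, -y, -z); pixel columns grow to the right and rows downward; lengths in m; the calibration is good to about 2 mm. A picture is of the moment at which its call begins. camera_model takes no time and is no camera call.
- env.close_job(): hands the job in, once; it reports no verdict.
The state is a dict: "time_s": time; "q": joint angles; "qvel": joint speeds; "joint_efforts": joint torques, N m; "position": TCP position; "tool_rot": TCP orientation; "ft_force": force on the tool from outside, world axes, zero at the start; "wrist_torque": the same for the moment, N m; "grip_width": finger opening in m.
Only numpy, scipy, OpenCV 4.12 (cv2) and the standard library are available. Lean on these libraries where they do the work, as an engineer would, in place of code of your own. Each camera call takes 0.05 s, during which the arm holds its last target. There are 200 camera calls.

## Working session

There is one attempt and no reset: what is moved stays moved. The work goes in short steps, Python scripts to look and compute and a tool call to move; the robot and the scene stay as the last step left them, time stands still between calls to the robot, and variables do not carry over. Pictures are saved under pics/ and viewed, about 8 in all and at most 12, crops included, and the job is handed in when it is done.

Besides the shell and the picture viewer there is one more tool, called after "Emit:" by a JSON object that holds its "api" and its "payload". arm_command: Moves the arm, as the interface text tells. Its arguments: {"type":"object","properties":{"rows":{"type":"string"},"squeeze":{"type":"number"}},"required":["rows"]}

```bash
mkdir -p pics; python3 - <<'E'
from rig import readout, eyes
import cv2,numpy as np
for n in("scene","top"):
    cv2.imwrite(f"pics/{n}0.png",eyes.get_image(n)[:,:,::-1]); m=eyes.camera_model(n); print(n,m)
print(readout.observe())
E
```

```text
scene {'mtx': array([[547.58572974,   0.        , 319.68948234],
       [  0.        , 547.58572974, 247.03189141],
       [  0.        ,   0.        ,   1.        ]]), 'view': array([[-0.87144593,  0.49043421, -0.00750227,  0.51843319],
       [-0.32838401, -0.57200299,  0.7516492 ,  0.11377457],
       [ 0.36434316,  0.65748526,  0.65952043, -1.88596823],
       [ 0.        ,  0.        ,  0.        ,  1.        ]])}
top {'mtx': array([[437.21664857,   0.        , 314.05228145],
       [  0.        , 437.21664857, 232.3191315 ],
       [  0.        ,   0.        ,   1.        ]]), 'view': array([[ 0.02750478, -0.99960913, -0.00500774, -0.01685413],
       [ 0.99464925,  0.02686857,  0.09975441, -0.58450781],
       [-0.09958086, -0.00772467,  0.99499949, -1.44368949],
       [ 0.        ,  0.        ,  0.        ,  1.        ]])}
{'time_s': 0.1, 'q': array([-8.95123538e+01,  2.18384971e+01,  7.43797568e+01,  6.09467459e-04,
        8.38574655e+01, -1.23373027e+01]), 'qvel': array([-0.0100426 , -0.13424198, -0.134658  , -0.02658638, -0.01530641,
       -0.03007363]), 'joint_efforts': array([ 1.63840319e-03, -4.49228203e+01, -2.31656939e+01, -2.79663864e-04,
        3.68227920e-03, -8.84689143e-06]), 'position': array([ 0.12206915, -0.53603886,  0.24776454]), 'tool_rot': array([[ 9.75053045e-01,  2.21971981e-01, -6.71885672e-07],
       [ 2.21971788e-01, -9.75052193e-01,  1.32159527e-03],
       [ 2.92701996e-04, -1.28877463e-03, -9.99999127e-01]]), 'ft_force': array([-0.29898815,  0.65182416, -0.37572893]), 'wrist_torque': array([ 0.03475599, -0.02087104, -0.02213039]), 'grip_width': 0.08519962382025353}
```

View pics/scene0.png

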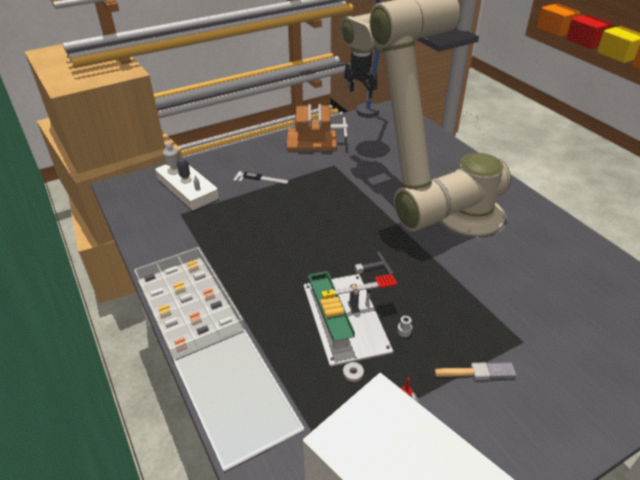

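View pics/top0.png

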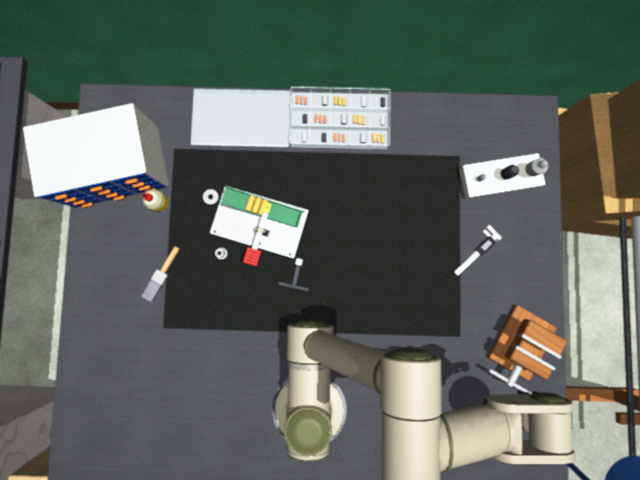

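The top picture shows the feeder at about (258,220), with the red pad at (252,257), the blanks at (258,205) and the gate at (266,208). The chuck key is at (297,275) and the sleeve at (221,254). I'll zoom in to measure.

```bash
cat > h.py <<'E'
import numpy as np, cv2
from rig import readout, eyes
def ray(n,uv,z):
    m=eyes.camera_model(n);V=m["view"];d=np.linalg.inv(m["mtx"])@[*uv,1];d=V[:3,:3].T@(d*[1,-1,-1]);o=-V[:3,:3].T@V[:3,3]
    return o+d*(z-o[2])/d[2]
def proj(n,p):
    m=eyes.camera_model(n);V=m["view"];c=V[:3,:3]@p+V[:3,3];q=m["mtx"]@(c*[1,-1,-1]);return q[:2]/q[2]
def redc(im):
    i=im.astype(int);m=((i[...,0]>130)&(i[...,1]<70)&(i[...,2]<80)).astype(np.uint8)
    return cv2.connectedComponentsWithStats(m)
E
python3 - <<'E'
from h import *
for n in("scene","top"):
    im=cv2.imread(f"pics/{n}0.png")[:,:,::-1]
    k,l,s,c=redc(im)
    for i in range(1,k):
        if s[i,4]>30: print(n,s[i],c[i],ray(n,c[i],.093), cv2.minAreaRect(np.argwhere(l==i)[:,::-1].astype(np.float32)))
a=cv2.imread("pics/top0.png")[175:305,190:330]; b=cv2.imread("pics/scene0.png")[245:385,290:430]
cv2.imwrite("pics/z.png",np.hstack([cv2.resize(a,(400,371),interpolation=2),cv2.resize(b,(371,371),interpolation=2)]))
E
```

```text
scene [561  14  49  20 369] [585.02168022  21.49864499] [-1.61137932 -0.93120873  0.093     ] ((584.2392578125, 21.52233123779297), (16.618257522583008, 48.644168853759766), 82.09283447265625)
scene [375 274  22  13 197] [385.59390863 280.18274112] [0.49570537 0.19683586 0.093     ] ((385.44232177734375, 280.2115478515625), (11.178619384765625, 20.003847122192383), 78.69007110595703)
scene [402 386  11   9  44] [407.20454545 389.75      ] [0.65451775 0.51408042 0.093     ] ((407.0800476074219, 389.0600280761719), (10.600000381469727, 5.200000286102295), 36.869895935058594)
top [144 194   8   7  39] [147.64102564 196.76923077] [0.67998185 0.54323488 0.093     ] ((147.5, 197.0), (6.0, 7.0), 90.0)
```

View pics/z.png

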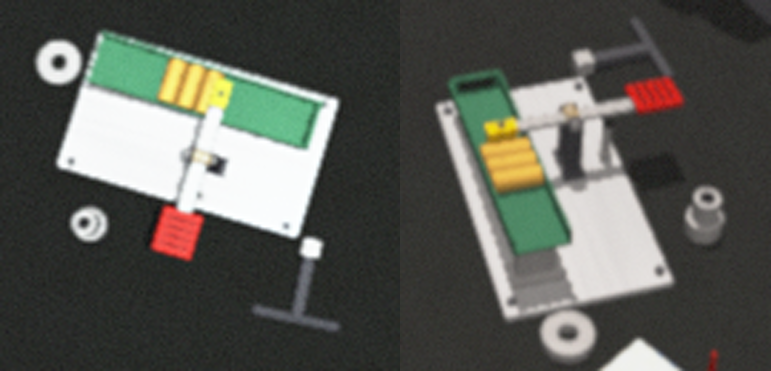

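The zoom shows the pad centre at about (252,256.5) in the top view. The feeder is yawed about -16°, and its +y points left in the picture. Next I'll work out the pose and the moves.

```bash
python3 - <<'E'
from h import *
f=lambda u,v:(190+u/2.857,175+v/2.854)
A,B,C=[ray("top",f(*p),.006)[:2] for p in((58,165),(300,237),(338,100))]
print(A,B,C,"len",np.linalg.norm(A-B),np.linalg.norm(C-B),"yaw",np.degrees(np.arctan2(-(A-B)[0],(A-B)[1])))
y=(A-B)/np.linalg.norm(A-B);x=np.array([y[1],-y[0]]);O=(A+C)/2
print("O",O,"pad from base",O-.12*x-.004*y)
print("pad top",ray("top",f(177,233),.094)); print("pad scene",ray("scene",(385.5,280.2),.094))
s=readout.observe();R=s["tool_rot"]
yaw=np.arctan2(-y[0],y[1]);c,t=np.cos(yaw),np.sin(yaw)
T=np.array([[c,t,0],[t,-c,0],[0,0,-1]]) 
from scipy.spatial.transform import Rotation as Ro
print(Ro.from_matrix(R.T@T).as_rotvec(degrees=True))
for p in((.30,-.2),(.496,.197)): print(p,R.T@(np.array([*p,.2])-s["position"])*1000)
E
```

```text
[0.57577083 0.35451646] [0.49738921 0.06163221] [0.66353345 0.02114104] len 0.30319113248251045 0.17100714365645706 yaw -14.982388521546405
O [0.61965214 0.18782875] pad from base [0.50269741 0.21498739]
pad top [0.49460125 0.1953324  0.094     ]
pad scene [0.49660528 0.19756166 0.094     ]
[-7.64558637e-02  1.47854816e-03  2.78072678e+01]
(0.3, -0.2) [ 248.06917958 -288.09821026   48.20848242]
(0.496, 0.197) [ 527.30237601 -631.68742264   48.73302405]
```

Emit:
{"api": "arm_command", "payload": {"rows": "1 25 -30 0 0 0 0; 1 25 -30 0 0 0 0; 1 25 -30 0 0 0 0; 1 25 -30 0 0 0 0; 1 25 -30 0 0 0 0", "squeeze": 40}}

```text
time_s: 0.52
position: [0.211, -0.3604, 0.248]
tool_rot: [[0.975, 0.221, -0.0], [0.221, -0.975, 0.001], [0.0, -0.001, -1.0]]
ft_force: [1.3, 0.5, -0.3]
grip_width: 0.0255
```

Emit:
{"api": "arm_command", "payload": {"rows": "1 25 -30 0 0 0 0; 1 25 -30 0 0 0 0; 1 25 -30 0 0 0 0; 1 25 -30 0 0 0 0; 1 25 -30 0 0 0 0"}}

```text
time_s: 0.93
position: [0.2995, -0.1864, 0.2483]
tool_rot: [[0.975, 0.221, 0.0], [0.221, -0.975, 0.0], [0.0, -0.0, -1.0]]
ft_force: [0.9, -0.7, 0.4]
grip_width: -0.0001
```

Emit:
{"api": "arm_command", "payload": {"rows": "1 25 -30 0 0 0 0; 1 25 -30 0 0 0 0; 1 25 -30 0 0 0 0; 1 25 -30 0 0 0 0; 1 25 -30 0 0 0 0"}}

```text
time_s: 1.35
position: [0.3881, -0.0121, 0.2483]
tool_rot: [[0.975, 0.222, 0.0], [0.222, -0.975, -0.0], [0.0, 0.0, -1.0]]
ft_force: [0.6, -1.5, -0.9]
grip_width: -0.0002
```

Emit:
{"api": "arm_command", "payload": {"rows": "1 25 -30 0 0 0 0; 1 25 -30 0 0 0 0; 1 25 -30 0 0 0 0; 1 25 -30 0 0 0 0; 1 0 0 0 0 0 0"}}

```text
time_s: 1.77
position: [0.4602, 0.1297, 0.2477]
tool_rot: [[0.974, 0.227, 0.0], [0.227, -0.974, 0.001], [0.0, -0.001, -1.0]]
ft_force: [-0.7, -0.1, -1.2]
grip_width: 0.0004
```

Emit:
{"api": "arm_command", "payload": {"rows": "1 0 0 0 0 0 7; 1 0 0 0 0 0 7; 1 0 0 0 0 0 7; 1 0 0 0 0 0 7; 1 0 0 0 0 0 0"}}

```text
time_s: 2.18
position: [0.4585, 0.1248, 0.2481]
tool_rot: [[0.964, -0.266, -0.001], [-0.266, -0.964, -0.0], [-0.001, 0.0, -1.0]]
ft_force: [0.7, -0.9, 0.8]
grip_width: 0.0001
```

```bash
cat > g.py <<'E'
from h import *
s=readout.observe();R=s["tool_rot"];p=s["position"]
print(s["time_s"],p,R.round(3).tolist(),s["ft_force"],s["grip_width"])
print("to",(R.T@(np.array([.4925,.1970,.125])-p)*1000).round(1))
E
python3 g.py
```

```text
2.1833 [0.45848876 0.12476007 0.24805578] [[0.964, -0.266, -0.001], [-0.266, -0.964, -0.0], [-0.001, 0.0, -1.0]] [ 0.68697548 -0.92238513  0.75328111] 9.243875210104904e-05
to [ 13.7 -78.7 123. ]
```

Emit:
{"api": "arm_command", "payload": {"rows": "1 7 -39 0 0 0 0; 1 7 -39 0 0 0 0; 1 0 0 40 0 0 0; 1 0 0 40 0 0 0; 1 0 0 30 0 0 0"}}

```text
time_s: 2.6
position: [0.4917, 0.1968, 0.1356]
tool_rot: [[0.966, -0.257, -0.002], [-0.257, -0.966, -0.0], [-0.002, 0.001, -1.0]]
ft_force: [0.2, 0.2, -0.3]
grip_width: -0.0001
```

```bash
cat > v.py <<'E'
import sys
from h import *
exec(open("g.py").read())
a=eyes.get_image("top")[175:305,190:330,::-1]; b=eyes.get_image("scene")[215:385,290:460,::-1]
cv2.imwrite(f"pics/{sys.argv[1]}.png",np.hstack([cv2.resize(a,(400,371),interpolation=2),cv2.resize(b,(371,371),interpolation=2)]))
E
python3 v.py a1
```

```text
2.6 [0.49172626 0.19677764 0.13561585] [[0.966, -0.257, -0.002], [-0.257, -0.966, -0.0], [-0.002, 0.001, -1.0]] [ 0.23195602  0.21936765 -0.3342899 ] -8.116023118411761e-05
to [ 0.7 -0.4 10.6]
```

View pics/a1.png

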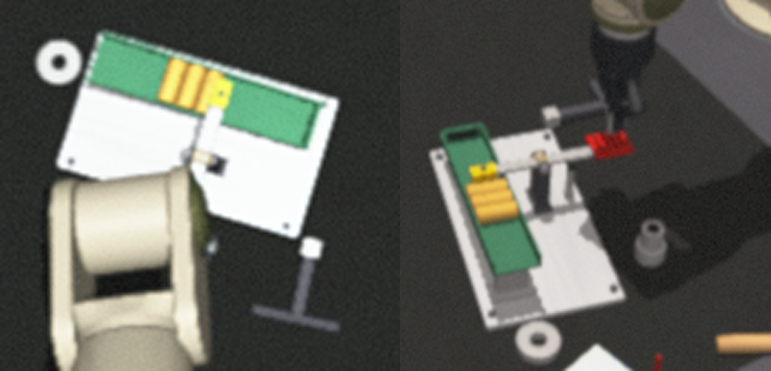

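The fingertips are centred just above the red pad at about (612,130) in the crop. I'll press now.

Emit:
{"api": "arm_command", "payload": {"rows": "1 0 0 12 0 0 0; 1 0 0 8 0 0 0; 1 0 0 6 0 0 0; 1 0 0 6 0 0 0; 1 0 0 0 0 0 0"}}

```text
time_s: 3.12
position: [0.4929, 0.1966, 0.1064]
tool_rot: [[0.965, -0.261, 0.001], [-0.261, -0.965, 0.0], [0.001, -0.0, -1.0]]
ft_force: [-0.1, 0.8, 2.3]
grip_width: -0.0001
```

Emit:
{"api": "arm_command", "payload": {"rows": "1 0 0 6 0 0 0; 1 0 0 6 0 0 0; 1 0 0 3 0 0 0; 1 0 0 0 0 0 0; 1 0 0 0 0 0 0"}}

```text
time_s: 3.53
position: [0.4926, 0.1965, 0.0912]
tool_rot: [[0.965, -0.262, -0.0], [-0.262, -0.965, -0.0], [-0.0, 0.0, -1.0]]
ft_force: [0.3, 0.9, 1.1]
grip_width: -0.0001
```

Emit:
{"api": "arm_command", "payload": {"rows": "1 0 0 3 0 0 0; 1 0 0 3 0 0 0; 1 0 0 2 0 0 0; 1 0 0 0 0 0 0; 1 0 0 0 0 0 0"}}

```text
time_s: 3.95
position: [0.4926, 0.1965, 0.0832]
tool_rot: [[0.965, -0.262, -0.0], [-0.262, -0.965, -0.0], [-0.0, 0.0, -1.0]]
ft_force: [-0.2, 0.3, 4.0]
grip_width: 0.0004
```

```bash
python3 v.py a2
```

```text
3.95 [0.49258426 0.19651905 0.08322765] [[0.965, -0.262, -0.0], [-0.262, -0.965, -0.0], [-0.0, 0.0, -1.0]] [-0.20722995  0.34512451  4.01135351] 0.0003693381901557612
to [ -0.2  -0.4 -41.8]
```

View pics/a2.png

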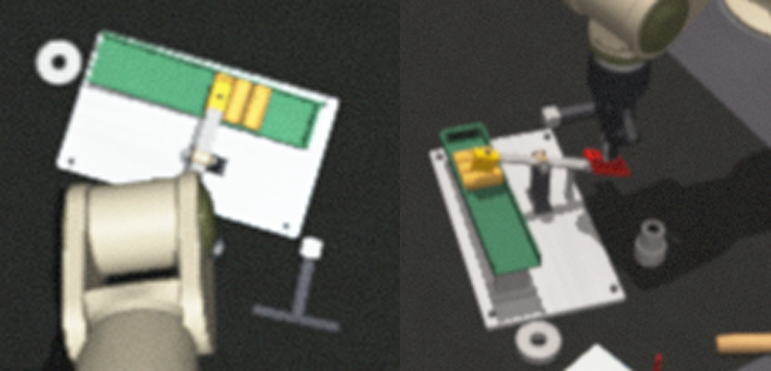

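The gate is up and the blanks are rolling through; they are near (250,100) in the crop. I'll press on to the stop and hold.

Emit:
{"api": "arm_command", "payload": {"rows": "1 0 0 1 0 0 0; 1 0 0 1 0 0 0; 1 0 0 1 0 0 0; 1 0 0 0 0 0 0; 1 0 0 0 0 0 0"}}

```text
time_s: 4.47
position: [0.4927, 0.1966, 0.0803]
tool_rot: [[0.965, -0.262, 0.0], [-0.262, -0.965, 0.0], [0.0, -0.0, -1.0]]
ft_force: [0.7, 0.3, 2.3]
grip_width: -0.0001
```

Emit:
{"api": "arm_command", "payload": {"rows": "1 0 0 1 0 0 0; 1 0 0 1 0 0 0; 1 0 0 0 0 0 0; 1 0 0 0 0 0 0; 1 0 0 0 0 0 0"}}

```text
time_s: 4.88
position: [0.493, 0.1967, 0.0793]
tool_rot: [[0.965, -0.262, 0.002], [-0.262, -0.965, 0.0], [0.002, -0.001, -1.0]]
ft_force: [-1.2, 0.3, 11.6]
grip_width: 0.0002
```

```bash
python3 v.py a3
```

```text
4.8833 [0.49299471 0.19668112 0.07934144] [[0.965, -0.262, 0.002], [-0.262, -0.965, 0.0], [0.002, -0.001, -1.0]] [-1.22411229  0.34007764 11.60371844] 0.00022460470558265295
to [ -0.5  -0.2 -45.7]
```

View pics/a3.png

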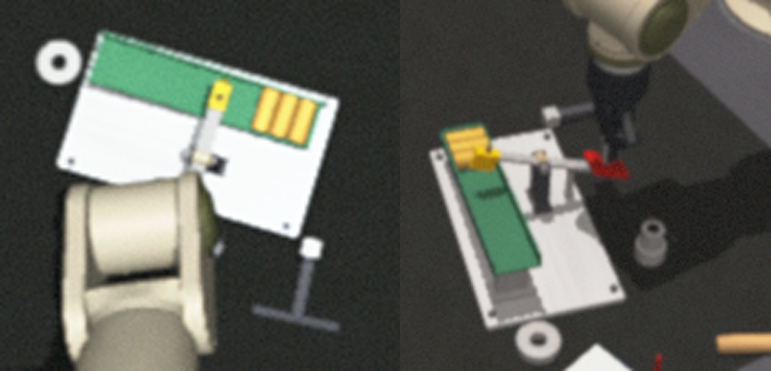

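The force rose to 11.6 N, so the lever is against its stop. All three blanks are at the lower end (255–315, 90–145 in the crop). I'll hold a moment longer so they settle, then release gently.

Emit:
{"api": "arm_command", "payload": {"rows": "1 0 0 0 0 0 0; 1 0 0 0 0 0 0; 1 0 0 0 0 0 0; 1 0 0 0 0 0 0; 1 0 0 0 0 0 0"}}

```text
time_s: 5.4
position: [0.493, 0.1967, 0.0793]
tool_rot: [[0.965, -0.262, 0.002], [-0.262, -0.965, 0.0], [0.002, -0.001, -1.0]]
ft_force: [-1.3, -0.5, 12.8]
grip_width: -0.0001
```

Emit:
{"api": "arm_command", "payload": {"rows": "1 0 0 -4 0 0 0; 1 0 0 -5 0 0 0; 1 0 0 -5 0 0 0; 1 0 0 -5 0 0 0; 1 0 0 -5 0 0 0"}}

```text
time_s: 5.82
position: [0.4924, 0.1964, 0.1026]
tool_rot: [[0.965, -0.262, -0.001], [-0.262, -0.965, -0.0], [-0.001, 0.0, -1.0]]
ft_force: [-1.8, -0.7, 1.7]
grip_width: 0.0002
```

Emit:
{"api": "arm_command", "payload": {"rows": "1 0 0 -5 0 0 0; 1 0 0 -5 0 0 0; 1 0 0 -10 0 0 0; 1 0 0 -30 0 0 0; 1 0 0 -40 0 0 0"}}

```text
time_s: 6.23
position: [0.4916, 0.1964, 0.1914]
tool_rot: [[0.965, -0.262, -0.005], [-0.262, -0.965, -0.001], [-0.005, 0.002, -1.0]]
ft_force: [0.1, -0.4, -0.5]
grip_width: 0.0002
```

Emit:
{"api": "arm_command", "payload": {"rows": "1 0 0 -30 0 0 0; 1 0 0 0 0 0 0; 1 0 0 0 0 0 0; 1 0 0 0 0 0 0; 1 0 0 0 0 0 0"}}

```text
time_s: 6.65
position: [0.4922, 0.1965, 0.221]
tool_rot: [[0.965, -0.262, -0.003], [-0.262, -0.965, -0.0], [-0.002, 0.001, -1.0]]
ft_force: [-0.2, 0.3, 0.3]
grip_width: -0.0002
```

```bash
python3 v.py a4
```

```text
6.65 [0.49216562 0.19650108 0.22101178] [[0.965, -0.262, -0.003], [-0.262, -0.965, -0.0], [-0.002, 0.001, -1.0]] [-0.16613726  0.34053163  0.30803225] -0.00016152836526337706
to [ 0.4 -0.7 96. ]
```

View pics/a4.png

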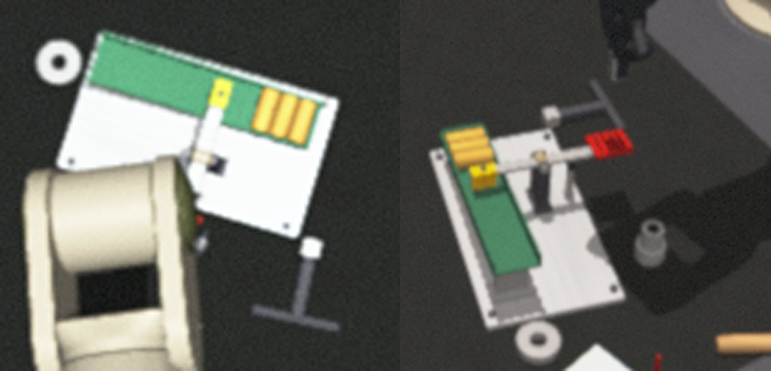

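The lever is back up with the pad at (610,143). The gate is shut at (484,177), all three blanks lie past it against the end stop, and the arm is clear.

```bash
python3 -c "
from rig import env
print(env.close_job())"
```

```text
the job is handed in; nothing more can be done
None
```

The job is done and handed in: all three blanks rolled down to the end stop, and the gate is shut behind them. I pressed the red pad down to its stop with the closed fingertips and held it there until the blanks had arrived. I then let the lever up slowly and raised the arm clear, at about 6.7 s on the robot's clock.

- **Press:** the wrist force rose from about 4 N to 11.6–12.8 N at the bottom, which shows the lever was against its stop.
- **Last pictures:** the pad was back up, the gate was down, and the three blanks lay side by side at the lower end. The bearing, sleeve and chuck key had not visibly moved; the other three bystanders were outside or mostly outside that last view.
- **Arm clear:** the wrist force had dropped to about 0.3 N, so the robot was touching nothing.
- **One disagreement:** the pad position worked out from the base plate's corners was about 19 mm off in y. The likely cause is that the plate is not centred on the feeder's origin, and I used the direct sightings of the pad, where both cameras agreed to about 3 mm.

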